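Fit the tube rotor on the bench centrifuge

ROBOT

A 6-joint arm with a two-finger parallel gripper is mounted at the origin on a cart in front of the work surface, level with it; the furniture and walls round the work are solid. World frame = base frame: x ahead of the robot, y to its left, z up, the work surface at z = 0. Lengths are in m, angles in rad, forces in N, time in s.
With the tool pointing down it reaches from about 0.3 to 0.775 m from the base axis. Payload 14.6 kg.
Tool frame: the origin (TCP) lies at the very end of the fingers, on their centre line; the grasp point (between the pads) lies 19 mm behind it; z points along the fingers, x is the direction in which the jaws open and shut, and the axes are right-handed (so a half turn about z gives the same grasp; the last joint's range is limited). The gripper opens to 94 mm and grips with 3 to 60 N. Pads are 16 mm wide; open, the fingers measure 119 mm over their backs; the gripper's body (75 mm by 177 mm) begins 78 mm behind the grasp point.
Start: joints at [-1.292, 0.3, 1.521, -0, 1.321, -0.067], TCP at [0.186, -0.517, 0.205] pointing down, gripper open.
Joint ranges: [-3.03, 3.03], [-0.79, 2.21], [0.23, 2.52], [-1.04, 4.18], [0, 3.07], [-2.55, 2.55]. Speed limits (rad/s): [2.22, 2.22, 2.57, 3.14, 3.14, 3.14].

INTERFACE

Orientations are given as a unit quaternion [w, x, y, z].
In Python, from plant import readout, cams, ticket gives the robot as it stands.
- The arm moves only by the tool play_rows, never from a script. Its arguments are lists of equal length, an entry for each row: "translation": the shift along the tool's x, y, z in cm, a list of three; "spin": the turn about the tool's z in rad. A call has exactly 10 rows; each row is the pose to reach, as a shift and turn from the pose measured when the call began, along the tool's axes at that moment; what a row does not reach only later rows make up. A row lasts 1/10 s, in which the tool goes at most 50 mm and 8.59 degrees, less where a joint would pass 70% of its speed; a pose out of reach is approached as far as the arm can. A call with a gripper value outside its range is refused whole. "claw" is the opening in per cent of the stroke, from 0 (shut) to 100 (fully open), set as the call begins (left out, the last holds). The fingers move at their own pace and stop on an object; "force" is the grip in N (left out, the last holds). Time passes only in rows, so rows that repeat a pose let the fingers close, or fill a call up. It gives the time, the measured TCP pose, the force and the opening at its end, in the units of the state.
- readout.get_obs(): the state, without advancing time (a new reading comes with each control period).
- cams.grab_frame(name): name is "scene" or "top" or "wrist"; returns (picture, depth): 480x640x3 uint8, blue, green, red; 480x640 float32, m along the optical axis (not along the pixel's ray), 0 where there is no reading.
- cams.get_calibration(name): a dict with "fx", "fy", "cx", "cy" (pixels), "dist" ([k1, k2, p1, p2, k3] as OpenCV has them; the pictures are not rectified), "R" (3x3) and "t" (3): a world point X has camera coordinates R X + t. Camera axes: x right, y down, z forward; pixel columns grow to the right and rows downward; lengths in m; the calibration is good to about 2 mm. A picture is of the moment at which its call begins: read the wrist's pose just before it. get_calibration takes no time and is no camera call; for the wrist camera it gives the pose at the moment of the call.
- ticket.close_job(): hands the job in, once; it reports no verdict.
The state is a dict: "time": time; "joints": joint angles; "qvel": joint speeds; "joint_torque": joint torques, N m; "eef_pos": TCP position; "orientation": TCP orientation; "force": force on the tool from outside, world axes, zero at the start; "wrist_torque": the same for the moment, N m; "width": finger opening in m.
Only numpy, scipy, OpenCV 4.12 (cv2) and the standard library are available. Lean on these libraries where they do the work, as an engineer would, in place of code of your own. Each camera call takes 0.05 s, during which the arm holds its last target. There are 200 camera calls.

TASK

Fit the round eight-hole tube rotor (not the bar-shaped strip rotor) onto the spindle of the open centrifuge: lower it rather than drop it, and push it down past the spindle's spring balls until it clicks and sits fully home. Then turn the rotor's black lock knob clockwise until its torque limiter slips with a click, stop at the first or second click, and let go, leaving the strip rotor, the beaker and the small jar undisturbed.

Things in the scene. Friction and masses are not known exactly. Their poses are not given: they have to be found in the camera images.
- rotor_knob (a point): Centre of the black fluted lock knob (46 mm dia, 25 mm tall) on top of the tube rotor: a round aluminium disc, 108 mm dia, 74 mm high in all, 0.44 kg, eight tube pockets in its top, standing on the bench beside the centrifuge. Point on the rotor's axis, 62 mm above its underside; knob spans 49 to 74 mm, the disc's top is under 36 mm. Lift by the knob. z up; x points over a pocket.
- tube_rotor: Centre of the tube rotor's underside (axes as rotor_knob). A blind bore (18 mm dia, mouth 25 mm, 46 mm deep) slides over the spindle with 1 mm play all round. Round the mouth are eight drive slots between pointed teeth, one under each pocket, every 45 degrees from x. The spindle's cross pin enters two of them if the yaw is right within 0.15 rad; else the rotor may stick 3 mm high.
- spindle_seat (a point): On the spindle axis, on the flange face (52 mm above the bench) where the rotor's underside sits when home. z up; y along the cross pin: a pocket must point along y (or any multiple of 45 degrees from y). The flange and spindle do not turn. The fitted rotor's knob stands 101 to 126 mm above the bench, above the bowl's rim.
- spindle_tip (a point): Tip of the steel spindle, 43 mm above the seat: 16 mm dia, last 9 mm a cone to 6 mm. Two sprung balls stand out at +x and -x, 27 mm above the seat. Lowered on, the rotor rests on them with its underside 17 mm above the seat; its weight does not pass them. A steady push of 10 to 20 N does: it gives suddenly about 4 mm above home and the balls snap into a groove (9 N to pull off).
- centrifuge: White bench centrifuge, origin on the bench under the spindle, fixed. Round bowl 144 mm dia, rim and deck 85 mm above the bench (rubber ring to 88 mm). Housing reaches 100 mm to +y and -y, 140 mm to -x (grey sloping panel), 122 mm to +x, where the open lid rises from the back edge, leaning back 27 degrees, its top 255 mm above the bench.
- lock_screw (a joint): Angle (rad) of the rotor's lock screw, driven by the knob, growing clockwise from above as it tightens. It starts 0.45 to 0.85 short of its stop; the stop (tight) is at 2.0. Friction about 0.12 N m. The rotor must be home, its pin in the slots, or it turns with the knob.
- lock_knob (a joint): How far (rad) the lock knob has slipped past the screw in its torque limiter: 0 at the start, growing clockwise. With the screw at its stop, the knob runs over a ratchet of 0.52 rad a click that gives way at about 0.25 N m; past the hump at 0.26 it snaps on to 0.52, then 1.05 at the second click. Let go before the hump, it springs back.
- strip_knob (a point): Centre of the knob of the strip rotor, not to be moved: a flat aluminium bar 130 x 58 mm with two rows of eight small holes and the same 46 mm black knob; 62 mm above the bench, on the other side of the centrifuge.
- beaker_mid (a point): Half-way up the glass beaker (58 x 64 mm, 70 mm tall) on the bench; leave it standing.
- small_jar_mid (a point): Half-way up the small white reagent jar with a blue screw lid (48 mm dia, 61 mm tall) beside the centrifuge; leave it standing.

How it is judged:
On the way, in this order (a step that is already met when the one before it is completed fails the run):
1. the tube rotor is pushed down past the spring balls and sits fully home on the spindle's flange, the lock knob's limiter not yet slipped (z of tube_rotor in the frame of spindle_seat below 0.002 m and horizontal distance between tube_rotor and spindle_seat below 0.003 m and angle between tube_rotor's own z axis and vertical below 0.04 rad and value of joint lock_knob below 0.3 rad), for 0.2 s.
2. with the rotor home, the lock screw is tight and the knob has slipped at least one click (z of tube_rotor in the frame of spindle_seat below 0.002 m and horizontal distance between tube_rotor and spindle_seat below 0.003 m and angle between tube_rotor's own z axis and vertical below 0.04 rad and value of joint lock_screw above 1.9 rad and value of joint lock_knob above 0.35 rad), for 0.1 s.
At the end, for the whole second after the job is handed in: Tube rotor upright (0.04 rad) and home on the spindle (underside within 2 mm of the flange, axis within 3 mm), lock screw tight (above 1.9 rad), knob slipped one or two clicks (0.35 to 1.3 rad), rotor at rest; strip rotor, beaker and small jar within 30 mm of where they stood (all of step 2 and value of joint lock_knob below 1.3 rad and linear speed of tube_rotor below 0.02 m/s and distance of each of strip_knob, beaker_mid, small_jar_mid from where it was at the start of the episode below 0.03 m); the robot touches nothing.
It fails at once if the tube rotor is dropped onto the spindle (falls faster than 0.45 m/s over it) (linear speed of tube_rotor above 0.45 m/s and horizontal distance between tube_rotor and spindle_seat below 0.02 m and z of tube_rotor in the frame of spindle_seat below 0.045 m).
It fails at once if the lock knob is turned on past the second click (value of joint lock_knob above 1.4 rad).
It fails at once if the strip rotor is moved or the beaker or small jar is knocked (30 mm) (distance of any of strip_knob, beaker_mid, small_jar_mid from where it was at the start of the episode above 0.03 m).
It also fails if it takes over 56 s, if anything falls off the work surface, if the arm or the gripper's body presses on something with over 40 N, if the wrist force passes 120 N, or if a joint passes its speed limit or range.

## Working session

There is one attempt and no reset: what is moved stays moved. The work goes in short steps, Python scripts to look and compute and a tool call to move; the robot and the scene stay as the last step left them, time stands still between calls to the robot, and variables do not carry over. Pictures are saved under pics/ and viewed, about 8 in all and at most 12, crops included, and the job is handed in when it is done.

Besides the shell and the picture viewer there is one more tool, called by a JSON object that holds its "api" and its "payload", one argument or row to a line. play_rows: Moves the arm, as the interface text tells. Its arguments: {"type":"object","properties":{"translation":{"type":"array"},"spin":{"type":"array"},"claw":{"type":"number"},"force":{"type":"number"}},"required":["translation","spin"]}

```bash
mkdir -p pics; ls; cat > h.py <<'E'
import numpy as np,cv2
from plant import readout,cams,ticket
def snap(n,f):
    c=cams.get_calibration(n); im,d=cams.grab_frame(n); cv2.imwrite('pics/'+f+'.png',im); np.savez('pics/'+f+'.npz',im=im,d=d,**{k:np.array(v) for k,v in c.items()}); return im,d,c
def load(f):
    z=np.load('pics/'+f+'.npz'); return z['im'],z['d'],{k:z[k] for k in z.files}
def ray(c,uv):
    K=np.array([[c['fx'],0,c['cx']],[0,c['fy'],c['cy']],[0,0,1]],float)
    p=cv2.undistortPoints(np.array(uv,float).reshape(-1,1,2),K,np.array(c['dist'],float)).reshape(-1,2)
    R=np.array(c['R']);t=np.array(c['t'])
    return -R.T@t, np.c_[p,np.ones(len(p))]@R
def plane(c,uv,z):
    o,r=ray(c,uv); return o+r*((z-o[2])/r[:,2])[:,None]
def proj(c,X):
    K=np.array([[c['fx'],0,c['cx']],[0,c['fy'],c['cy']],[0,0,1]],float)
    return cv2.projectPoints(np.array(X,float).reshape(-1,3),cv2.Rodrigues(np.array(c['R'],float))[0],np.array(c['t'],float),K,np.array(c['dist'],float))[0].reshape(-1,2)
def cloud(c,d):
    v,u=np.mgrid[0:480,0:640]; o,r=ray(c,np.c_[u.ravel(),v.ravel()]); return (o+r*d.ravel()[:,None]).reshape(480,640,3)
E
python3 - <<'E'
from h import *
a,_,_=snap('scene','s1'); b,_,_=snap('top','t1'); print(readout.get_obs())
cv2.imwrite('pics/st.png',cv2.resize(np.vstack([a,b]),(450,600)) if 0 else np.hstack([cv2.resize(a,(400,300)),cv2.resize(b,(400,300))]))
E
```

```text
pics
{'time': 0.1, 'joints': array([-1.29159676e+00,  3.00411860e-01,  1.52146916e+00,  5.66692335e-06,
        1.32069313e+00, -6.66352774e-02]), 'qvel': array([ 0.0010222 , -0.00260374, -0.00055551, -0.00100598,  0.00047282,
        0.00233247]), 'joint_torque': array([ 9.36254764e-04, -5.32646942e+01, -3.53283834e+01,  7.09441979e-02,
        2.35002738e-02, -4.80400274e-05]), 'eef_pos': array([ 0.18636172, -0.51723771,  0.20496617]), 'orientation': array([-3.10376731e-04,  8.18223857e-01, -5.74899538e-01, -3.80139921e-04]), 'force': array([-0.38804084, -0.00708505,  0.05474338]), 'wrist_torque': array([ 1.40492046e-02,  9.81869989e-05, -3.24893616e-02]), 'width': 0.09405520080259881}
```

View pics/t1.png

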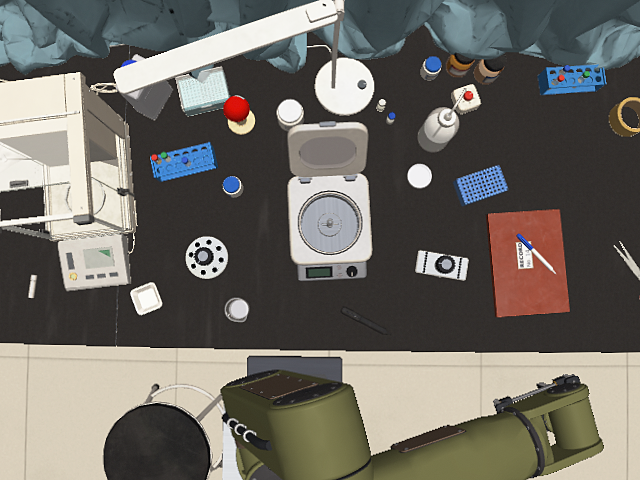

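View pics/s1.png

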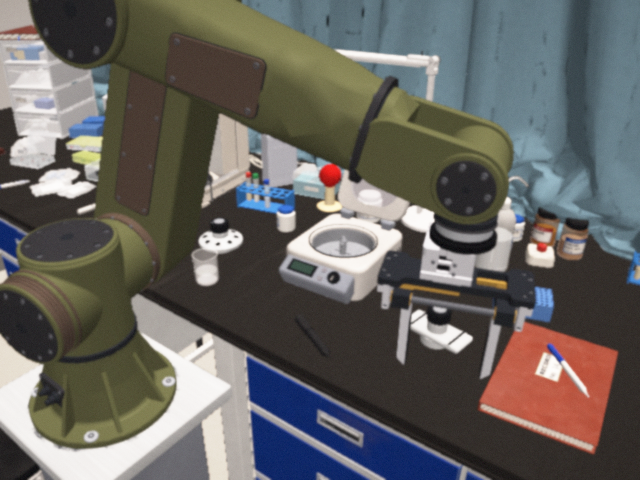

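The top view shows the tube rotor at about (206,257), the spindle at (330,223), the strip rotor at (443,264), the beaker at (237,309) and the jar at (232,186). The scene view agrees with this.

```bash
python3 - <<'E'
from h import *
im,d,c=load('t1'); P=cloud(c,d)
o,_=ray(c,[[320,240]]); print('cam',o)
for n,uv,z in [('knob',(204,257),.074),('disc',(206,257),.036),('tip',(330,223),.095),('beaker',(237,309),.07),('jar',(232,186),.061),('strip',(445,264),.074)]:
    print(n,plane(c,[uv],z)[0].round(4),P[uv[1],uv[0]].round(3))
g=cv2.cvtColor(im,cv2.COLOR_BGR2GRAY)
m=((g[225:290,175:240]<70)).astype(np.uint8)
n,l,s,ce=cv2.connectedComponentsWithStats(m)
for i in range(1,n):
    if 5<s[i,4]<600: 
        p=ce[i]+[175,225]; X=plane(c,[p],.036)[0]; print(s[i,4],p.round(1),X.round(4))
m2=(P[...,2]>.06)&(P[...,2]<.09); m2[:, :170]=0; m2[:,245:]=0; m2[:225]=0; m2[290:]=0
print('knob by depth',m2.sum(), np.median(P[m2],0),(P[m2].min(0)+P[m2].max(0))/2)
m3=(P[...,2]>.02)&(P[...,2]<.05); m3[:, :170]=0; m3[:,245:]=0; m3[:225]=0; m3[290:]=0
print('disc by depth',m3.sum(),P[m3].min(0),P[m3].max(0))
a=cv2.resize(im[180:270,285:375],(540,540),interpolation=cv2.INTER_CUBIC)
cv2.imwrite('pics/c1.png',a)
E
```

```text
cam [ 0.39491547 -0.0625277   1.4748069 ]
knob [0.4878 0.2013 0.074 ] [0.488 0.202 0.069]
disc [0.4904 0.2034 0.036 ] [0.488 0.196 0.077]
tip [ 0.5729 -0.1052  0.095 ] [ 0.573 -0.105  0.096]
beaker [0.3624 0.1178 0.07  ] [0.361 0.123 0.029]
jar [0.6671 0.139  0.061 ] [0.667 0.139 0.061]
strip [ 0.4787 -0.3882  0.074 ] [ 0.479 -0.388  0.074]
14 [208.5 241.7] [0.529  0.1982 0.036 ]
16 [197.  244.5] [0.5216 0.2271 0.036 ]
17 [218.1 247.9] [0.5138 0.1734 0.036 ]
173 [204.  255.9] [0.493  0.2086 0.036 ]
15 [190.5 254.1] [0.497  0.2428 0.036 ]
15 [220.6 259.4] [0.4849 0.1664 0.036 ]
15 [192.9 265.5] [0.4684 0.236  0.036 ]
15 [214.1 269.5] [0.4593 0.182  0.036 ]
17 [202.8 271.8] [0.4531 0.2105 0.036 ]
knob by depth 273 [0.49017215 0.2034349  0.07440935] [0.49056211 0.2042274  0.07142221]
disc by depth 1149 [0.43772822 0.15130899 0.02010488] [0.54462527 0.2598167  0.04244915]
```

View pics/c1.png

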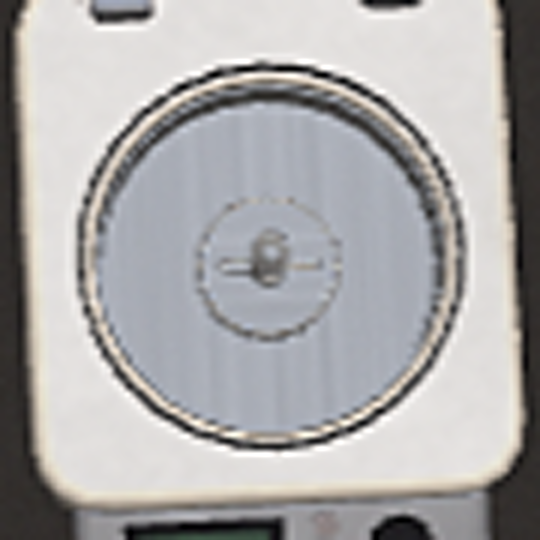

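```bash
cat >> h.py <<'E'
from scipy.spatial.transform import Rotation as Ro
def pose():
    o=readout.get_obs(); q=o['orientation']; return np.array(o['eef_pos']),Ro.from_quat([q[1],q[2],q[3],q[0]]).as_matrix(),o
def to(X):
    p,R,_=pose(); return (R.T@(np.array(X)-p)*100).round(2)
def yaw():
    R=pose()[1]; return np.arctan2(R[1,0],R[0,0])
def st():
    p,R,o=pose(); print('t',o['time'],'p',p.round(4),'yaw',round(yaw(),4),'F',o['force'].round(2),'T',o['wrist_torque'].round(3),'w',round(o['width'],4),'j6',o['joints'][5].round(3),'tilt',R[:,2].round(3))
E
python3 - <<'E'
from h import *
st(); p,R,o=pose(); c=cams.get_calibration('wrist'); Rc=np.array(c['R']); C=-Rc.T@np.array(c['t'])
print('cam in tool',R.T@(C-p),'axes in tool',(R.T@Rc.T).round(3),c['fx'])
off=R@(R.T@(C-p))
print(to([.573,-.105,.30]), to([.491,.2045,.25]))
E
```

```text
t 0.1 p [ 0.1864 -0.5172  0.205 ] yaw -1.225 F [-0.39 -0.01  0.05] T [ 0.014  0.    -0.032] w 0.0941 j6 -0.067 tilt [-0.     0.001 -1.   ]
cam in tool [-0.00049152 -0.08013166 -0.17982004] axes in tool [[ 1.     0.     0.   ]
 [-0.     0.962  0.273]
 [-0.    -0.273  0.962]] 416.966043147993
[-25.69 -50.35  -9.47] [-57.58 -53.13  -4.44]
```

{"api": "play_rows", "payload": {
  "translation": [
    [-2,-4,-1],
    [-4.5,-8.3,-2],
    [-7,-12.9,-3],
    [-9.5,-17.5,-3.5],
    [-12,-22,-3.5],
    [-14.4,-26.5,-3.5],
    [-16.8,-31,-3.5],
    [-19.2,-35.3,-3.5],
    [-21.6,-39.7,-3.5],
    [-24,-44,-3.5]
  ],
  "spin": [0,0,0,0,0,0,0,0,0,0]
}}

```text
time: 1.1
eef_pos: [0.5142, -0.1469, 0.2401]
orientation: [-0.0, 0.818, -0.575, -0.0]
force: [0.5, -0.0, 0.4]
width: 0.0938
```

```bash
python3 - <<'E'
from h import *
st(); im,d,c=snap('wrist','w1'); st(); print(proj(c,[[.573,-.105,.095],[.573,-.105,.052]]), to([.491,.2045,.24]))
E
```

```text
t 1.1 p [ 0.5142 -0.1469  0.2401] yaw -1.2249 F [ 0.49 -0.04  0.44] T [ 0.003 -0.002 -0.037] w 0.0938 j6 0.878 tilt [-0.001  0.001 -1.   ]
t 1.15 p [ 0.5174 -0.1422  0.2397] yaw -1.2213 F [ 2.82  4.33 -0.86] T [ 0.136 -0.073  0.04 ] w 0.0941 j6 0.883 tilt [ 0.     0.003 -1.   ]
[[296.24970611 136.26426746]
 [299.20221405 134.56892425]] [-33.48  -9.39   0.06]
```

View pics/w1.png

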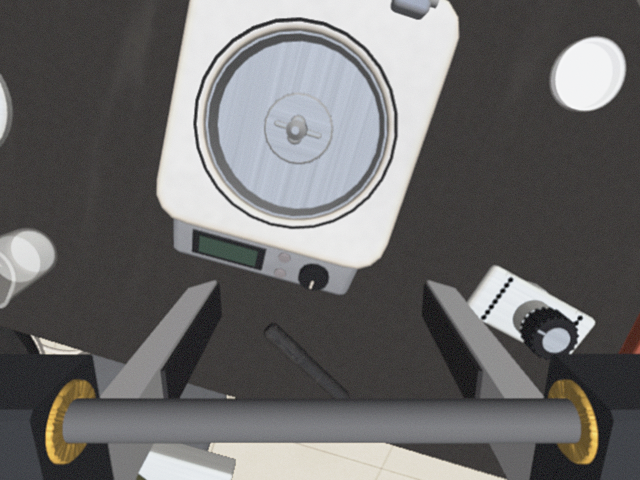

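The wrist view shows the bowl, with the spindle tip at about (296,128), the flange circle centred near (299,128), and the pin running from about (277,121) to (320,137).

```bash
python3 - <<'E'
from h import *
im,d,c=load('w1')
cv2.imwrite('pics/c2.png',cv2.resize(im[88:170,255:343],None,fx=7,fy=7,interpolation=cv2.INTER_CUBIC))
E
```

```text
(no output)
```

View pics/c2.png

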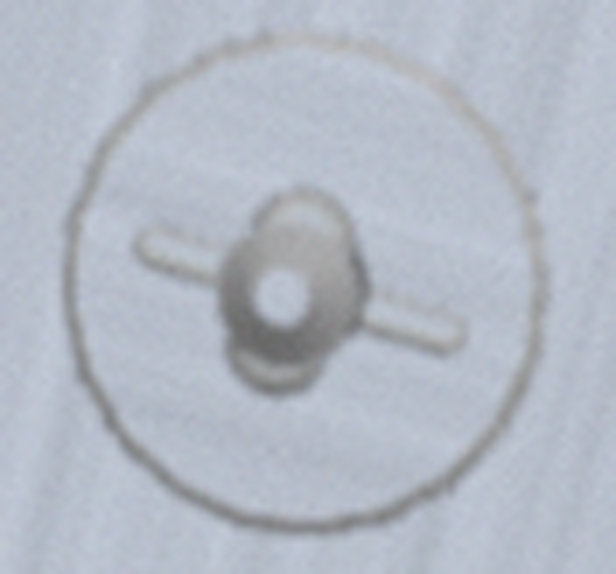

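The crop shows the tip flat at crop (280,296), the pin ends at (143,247) and (462,335), and the flange circle centred at (306,282).

```bash
python3 - <<'E'
from h import *
im,d,c=load('w1')
f=lambda x,y:[255+(x+.5)/7-.5,88+(y+.5)/7-.5]
tip=plane(c,[f(280,296)],.095)[0]; fl=plane(c,[f(306,282)],.052)[0]
e=plane(c,[f(143,247),f(462,335)],.056); dd=e[0]-e[1]
print('tip',tip,'flange',fl,'pinmid',e.mean(0),'pin ang-90deg',np.arctan2(dd[1],dd[0])-np.pi/2,np.linalg.norm(dd))
st(); print(to([.491,.2045,.24]))
E
```

```text
tip [ 0.57701269 -0.10228745  0.095     ] flange [ 0.57798811 -0.10245352  0.052     ] pinmid [ 0.5769869  -0.10265788  0.056     ] pin ang-90deg 0.08425181711192375 0.03966969656374332
t 1.15 p [ 0.5174 -0.1422  0.2397] yaw -1.2213 F [ 2.82  4.33 -0.86] T [ 0.136 -0.073  0.04 ] w 0.0941 j6 0.883 tilt [ 0.     0.003 -1.   ]
[-33.48  -9.39   0.06]
```

{"api": "play_rows", "payload": {
  "translation": [
    [-3,-1,0],
    [-7.5,-2,0],
    [-12,-3.3,0],
    [-16.5,-4.6,0],
    [-21,-6,1],
    [-25.5,-7.2,1.5],
    [-30,-8.4,2],
    [-32.5,-9.1,2.5],
    [-33.5,-9.4,3],
    [-33.5,-9.4,3]
  ],
  "spin": [0,0,-0.02,-0.04,-0.07,-0.07,-0.07,-0.07,-0.07,-0.07]
}}

```text
time: 2.15
eef_pos: [0.4906, 0.2053, 0.2097]
orientation: [-0.0, 0.839, -0.544, -0.001]
force: [0.1, -1.4, 0.6]
width: 0.0943
```

```bash
python3 - <<'E'
from h import *
st(); im,d,c=snap('wrist','w2'); st(); print(proj(c,[[.491,.2045,.074]]), to([.491,.2045,.043]))
E
```

```text
t 2.15 p [0.4906 0.2053 0.2097] yaw -1.1498 F [ 0.13 -1.44  0.6 ] T [ 0.03  -0.028  0.041] w 0.0943 j6 1.475 tilt [-0.001  0.002 -1.   ]
t 2.2 p [0.491  0.2043 0.2102] yaw -1.1509 F [-0.05  0.58 -0.16] T [-0.03  -0.009  0.01 ] w 0.0939 j6 1.475 tilt [-0.001  0.002 -1.   ]
[[323.24297877 228.30516677]] [ 2.000e-02 -1.000e-02  1.672e+01]
```

View pics/w2.png

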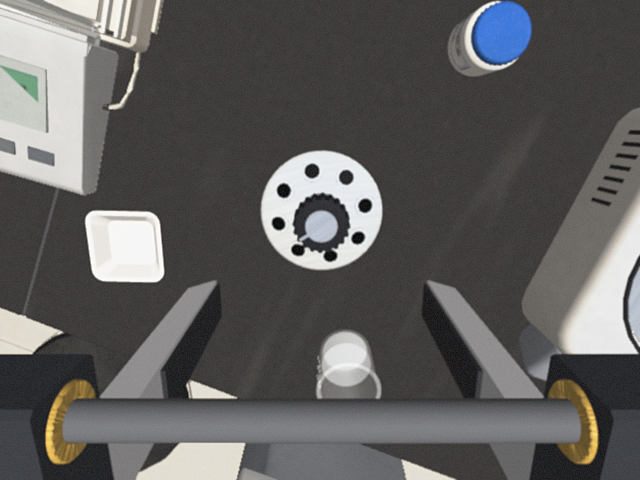

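The rotor disc is centred at (322,210), with the silver cap on the knob at (321,227) and the pockets clearly visible. The jaws straddle it.

```bash
python3 - <<'E'
from h import *
im,d,c=load('w2'); g=cv2.cvtColor(im,cv2.COLOR_BGR2GRAY); hsv=cv2.cvtColor(im,cv2.COLOR_BGR2HSV)
x0,y0=255,145
m=(g[y0:275,x0:390]>110).astype(np.uint8)
n,l,s,ce=cv2.connectedComponentsWithStats(m)
for i in range(1,n):
    if s[i,4]>300: print('bright',s[i],ce[i]+[x0,y0])
big=1+np.argmax(s[1:,4]); 
cn=max(cv2.findContours((l==big).astype(np.uint8),0,1)[0],key=len); h=cv2.convexHull(cn); E=cv2.fitEllipse(h); print('disc ell',E); 
ctr=plane(c,[np.array(E[0])+[x0,y0]],.035)[0]; print('disc ctr@.035',ctr)
for i in range(1,n):
    if 300<s[i,4]<2000: print('cap', plane(c,[ce[i]+[x0,y0]],.074)[0])
fill=np.zeros_like(m); cv2.drawContours(fill,[h],-1,1,-1)
n,l,s,ce=cv2.connectedComponentsWithStats(((g[y0:275,x0:390]<80)&(fill>0)).astype(np.uint8))
for i in range(1,n):
    if 60<s[i,4]<400:
        X=plane(c,[ce[i]+[x0,y0]],.035)[0]; v=(X-ctr)[:2]; a=np.arctan2(v[1],v[0])
        print(s[i,4],(ce[i]+[x0,y0]).round(1),X.round(4),np.hypot(*v).round(4),((a+np.pi/8)%(np.pi/4)-np.pi/8).round(3))
st()
E
```

```text
bright [   5    5  123  120 8797] [321.15061953 207.79163351]
disc ell ((66.1746597290039, 64.83386993408203), (119.90638732910156, 122.06267547607422), 90.02093505859375)
disc ctr@.035 [0.49630245 0.20874936 0.035     ]
141 [311.6 170.5] [0.5239 0.2299 0.035 ] 0.0348 -0.131
134 [345.7 177. ] [0.5307 0.2014 0.035 ] 0.0352 -0.21
129 [283.3 190.2] [0.4987 0.2453 0.035 ] 0.0366 -0.065
124 [364.7 205.2] [0.5154 0.1762 0.035 ] 0.0378 -0.256
115 [278.1 223.3] [0.4699 0.2382 0.035 ] 0.0395 -0.055
108 [357.6 237.5] [0.4868 0.1693 0.035 ] 0.0406 -0.237
t 2.2 p [0.491  0.2043 0.2102] yaw -1.1509 F [-0.05  0.58 -0.16] T [-0.03  -0.009  0.01 ] w 0.0939 j6 1.475 tilt [-0.001  0.002 -1.   ]
```

{"api": "play_rows", "payload": {
  "translation": [
    [-0.1,-0.15,2],
    [-0.1,-0.15,5],
    [-0.1,-0.15,8],
    [-0.1,-0.15,11],
    [-0.1,-0.15,13.5],
    [-0.1,-0.15,15],
    [-0.1,-0.15,16],
    [-0.1,-0.15,16.5],
    [-0.1,-0.15,16.5],
    [-0.1,-0.15,16.5]
  ],
  "spin": [0,0,0,0,0,0,0,0,0,0]
}}

```text
time: 3.2
eef_pos: [0.4923, 0.2061, 0.046]
orientation: [-0.001, 0.839, -0.544, -0.001]
force: [-1.0, -0.5, -0.2]
width: 0.094
```

{"api": "play_rows", "payload": {
  "translation": [
    [0,0,0],
    [0,0,0],
    [0,0,0],
    [0,0,0],
    [0,0,0],
    [0,0,0],
    [0,0,0],
    [0,0,0],
    [0,0,0],
    [0,0,0]
  ],
  "spin": [0,0,0,0,0,0,0,0,0,0],
  "claw": 0,
  "force": 50
}}

```text
time: 4.2
eef_pos: [0.4923, 0.2061, 0.0459]
orientation: [-0.001, 0.839, -0.544, -0.001]
force: [0.0, 1.5, -0.6]
width: 0.0454
```

```bash
python3 - <<'E'
from h import *
st(); print(to([.576,-.103,.165]))
E
```

```text
t 4.2 p [0.4923 0.2061 0.0459] yaw -1.1512 F [ 0.03  1.49 -0.56] T [ 0.145 -0.034 -0.022] w 0.0454 j6 1.476 tilt [ 0.     0.002 -1.   ]
[ 31.62   4.93 -11.98]
```

{"api": "play_rows", "payload": {
  "translation": [
    [0,0,-1],
    [0,0,-3],
    [0,0,-6],
    [0,0,-9],
    [0,0,-11.5],
    [1,0.4,-12],
    [4,1.6,-12],
    [8,3.2,-12],
    [11,4.5,-12],
    [13,5.2,-12]
  ],
  "spin": [0,0,0,0,0,-0.05,-0.1,-0.15,-0.2,-0.24]
}}

```text
time: 5.2
eef_pos: [0.4972, 0.0638, 0.166]
orientation: [-0.001, 0.898, -0.44, -0.001]
force: [-0.1, 0.3, -4.0]
width: 0.0456
```

{"api": "play_rows", "payload": {
  "translation": [
    [1.5,0.6,0],
    [3.5,1.5,0],
    [5,2.2,0],
    [6,2.5,0],
    [6,2.5,0],
    [6,2.5,0],
    [6,2.5,0],
    [6,2.5,0],
    [6,2.5,0],
    [6,2.5,0]
  ],
  "spin": [0,0,0,0,0,0,0,0,0,0]
}}

```text
time: 6.2
eef_pos: [0.5143, 0.0013, 0.1658]
orientation: [-0.001, 0.898, -0.439, -0.001]
force: [0.4, -1.4, -4.6]
width: 0.0456
```

```bash
python3 - <<'E'
from h import *
st(); im,d,c=snap('wrist','w3'); print(proj(c,[[.576,-.103,.095],[.576,-.103,.052]]))
u,v=proj(c,[[.576,-.103,.052]])[0].astype(int)
a=im[130:330,220:420]; 
u0=min(max(u-50,0),540);v0=max(v-50,0); b=im[v0:v0+100,u0:u0+100]
print(u0,v0)
cv2.imwrite('pics/c3.png',np.hstack([cv2.resize(a,(400,400)),cv2.resize(b,(400,400),interpolation=cv2.INTER_CUBIC)]))
E
```

```text
t 6.2 p [0.5143 0.0013 0.1658] yaw -0.91 F [ 0.37 -1.4  -4.63] T [-0.022  0.005  0.032] w 0.0456 j6 0.84 tilt [-0.     0.002 -1.   ]
[[509.28499778 276.78288456]
 [484.21548721 256.06569793]]
434 206
```

View pics/c3.png

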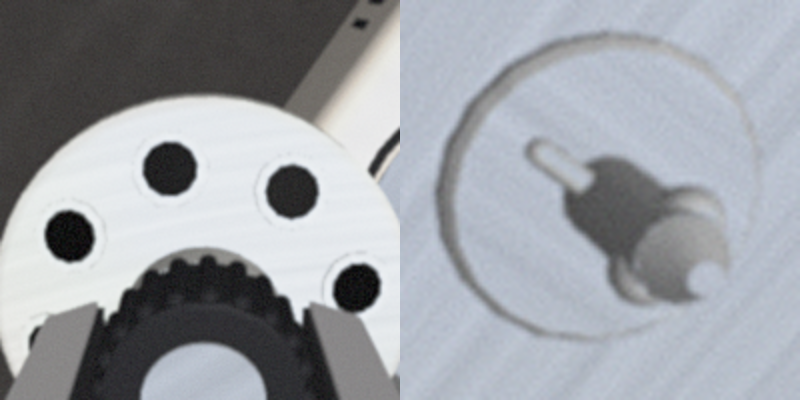

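The left crop shows the rotor pockets at crop (69,236), (169,168), (291,191) and (356,288). In the right crop the spindle tip is at (300,278), within 1–2 px of the prediction.

```bash
python3 - <<'E'
from h import *
from scipy.optimize import least_squares
im,d,c=load('w3'); p,R,o=pose()
tip=plane(c,[[508.6,275.1]],.095)[0]; print('tip',tip)
z=p[2]-.0459+.035
q=plane(c,[[220+x/2-.25,130+y/2-.25] for x,y in [(69,236),(169,168),(291,191),(356,288)]],z)[:,:2]
# pockets go clockwise in image viewed from above -> angle decreasing by 45deg
k=np.arange(4)
f=lambda s:(q-np.c_[s[0]+.0385*np.cos(s[2]-k*np.pi/4),s[1]+.0385*np.sin(s[2]-k*np.pi/4)]).ravel()
s=least_squares(f,[p[0],p[1],np.arctan2(q[0,1]-p[1],q[0,0]-p[0])],x_scale=[.01,.01,.1]).x
print('rotor ctr',s[:2],'minus tcp',s[:2]-p[:2],'ang',(s[2]+np.pi/8)%(np.pi/4)-np.pi/8,'res',np.abs(f(s)).max())
print('shift tcp by',(R.T@np.r_[tip[:2]-s[:2],0]*100).round(2),'tcp only',to([tip[0],tip[1],.165]))
E
```

```text
tip [ 0.57655014 -0.10183476  0.095     ]
rotor ctr [0.51485269 0.00245037] minus tcp [0.0006164  0.00120364] ang 0.08061693177369245 res 0.00029373508322614456
shift tcp by [12.02  1.53 -0.02] tcp only [11.96  1.4   0.06]
```

{"api": "play_rows", "payload": {
  "translation": [
    [1.5,0.2,0],
    [4,0.5,0],
    [7,0.9,0],
    [9.5,1.2,0],
    [11.2,1.4,0],
    [12,1.5,0],
    [12,1.5,0],
    [12,1.5,0.5],
    [12,1.5,1],
    [12,1.5,1.5]
  ],
  "spin": [0,0,0,0,0,0,0,0,0,0]
}}

```text
time: 7.25
eef_pos: [0.5758, -0.102, 0.1501]
orientation: [-0.001, 0.898, -0.439, -0.001]
force: [0.5, -0.4, -4.1]
width: 0.0457
```

{"api": "play_rows", "payload": {
  "translation": [
    [0,0,0.4],
    [0,0,0.8],
    [0,0,1.2],
    [0,0,1.6],
    [0,0,2],
    [0,0,2.4],
    [0,0,2.7],
    [0,0,2.9],
    [0,0,3],
    [0,0,3]
  ],
  "spin": [0,0,0,0,0,0,0,0,0,0]
}}

```text
time: 8.25
eef_pos: [0.5758, -0.102, 0.1201]
orientation: [-0.001, 0.898, -0.439, -0.001]
force: [-0.2, 0.1, -4.0]
width: 0.0453
```

```bash
python3 -c "
from h import *
st()"
```

```text
t 8.25 p [ 0.5758 -0.102   0.1201] yaw -0.9094 F [-0.21  0.09 -3.95] T [-0.011  0.03  -0.08 ] w 0.0453 j6 0.67 tilt [-0.001  0.002 -1.   ]
```

{"api": "play_rows", "payload": {
  "translation": [
    [0,0,0.1],
    [0,0,0.2],
    [0,0,0.3],
    [0,0,0.4],
    [0,0,0.5],
    [0,0,0.6],
    [0,0,0.7],
    [0,0,0.8],
    [0,0,0.8],
    [0,0,0.8]
  ],
  "spin": [0,0,0,0,0,0,0,0,0,0]
}}

```text
time: 9.25
eef_pos: [0.5763, -0.1024, 0.1129]
orientation: [-0.001, 0.898, -0.439, 0.0]
force: [3.6, -3.2, 5.2]
width: 0.0456
```

```bash
python3 -c "
from h import *
st()"
```

```text
t 9.25 p [ 0.5763 -0.1024  0.1129] yaw -0.9095 F [ 3.62 -3.15  5.23] T [-0.845 -0.827  0.004] w 0.0456 j6 0.67 tilt [ 0.001  0.001 -1.   ]
```

{"api": "play_rows", "payload": {
  "translation": [
    [0.02,0,0],
    [0.04,0,0],
    [0.05,0,0.05],
    [0.05,0,0.1],
    [0.05,0,0.15],
    [0.05,0,0.2],
    [0.05,0,0.2],
    [0.05,0,0.2],
    [0.05,0,0.2],
    [0.05,0,0.2]
  ],
  "spin": [0,0,0,0,0,0,0,0,0,0]
}}

```text
time: 10.25
eef_pos: [0.5766, -0.1027, 0.1108]
orientation: [-0.001, 0.898, -0.439, 0.0]
force: [0.8, -0.5, 4.4]
width: 0.0456
```

```bash
python3 -c "
from h import *
st()"
```

```text
t 10.25 p [ 0.5766 -0.1027  0.1108] yaw -0.9095 F [ 0.76 -0.53  4.44] T [-0.218 -0.28  -0.007] w 0.0456 j6 0.669 tilt [ 0.001  0.001 -1.   ]
```

{"api": "play_rows", "payload": {
  "translation": [
    [0,0,0.08],
    [0,0,0.16],
    [0,0,0.24],
    [0,0,0.32],
    [0,0,0.4],
    [0,0,0.48],
    [0,0,0.56],
    [0,0,0.6],
    [0,0,0.6],
    [0,0,0.6]
  ],
  "spin": [0,0,0,0,0,0,0,0,0,0]
}}

```text
time: 11.25
eef_pos: [0.5764, -0.1027, 0.1046]
orientation: [-0.001, 0.898, -0.439, -0.0]
force: [1.8, -2.4, -4.9]
width: 0.0456
```

```bash
python3 -c "
from h import *
st()"
```

```text
t 11.25 p [ 0.5764 -0.1027  0.1046] yaw -0.9095 F [ 1.79 -2.36 -4.88] T [-0.481 -0.343 -0.008] w 0.0456 j6 0.669 tilt [ 0.001  0.002 -1.   ]
```

{"api": "play_rows", "payload": {
  "translation": [
    [0.01,0,0.06],
    [0.02,0,0.12],
    [0.03,0,0.18],
    [0.03,0,0.24],
    [0.03,0,0.3],
    [0.03,0,0.36],
    [0.03,0,0.42],
    [0.03,0,0.48],
    [0.03,0,0.54],
    [0.03,0,0.6]
  ],
  "spin": [0,0,0,0,0,0,0,0,0,0]
}}

```text
time: 12.25
eef_pos: [0.5768, -0.1028, 0.0988]
orientation: [-0.001, 0.898, -0.439, 0.0]
force: [2.0, -0.2, -7.7]
width: 0.0454
```

```bash
python3 -c "
from h import *
st()"
```

```text
t 12.25 p [ 0.5768 -0.1028  0.0988] yaw -0.9095 F [ 2.03 -0.17 -7.66] T [ 0.011 -0.434 -0.058] w 0.0454 j6 0.669 tilt [ 0.001  0.002 -1.   ]
```

{"api": "play_rows", "payload": {
  "translation": [
    [0,0,0.05],
    [0,0,0.1],
    [0,0,0.15],
    [0,0,0.2],
    [0,0,0.2],
    [0,0,0.2],
    [0,0,0.2],
    [0,0,0.2],
    [0,0,0.2],
    [0,0,0.2]
  ],
  "spin": [0,0,0,0,0,0,0,0,0,0]
}}

```text
time: 13.25
eef_pos: [0.5769, -0.1028, 0.0979]
orientation: [-0.001, 0.898, -0.439, 0.001]
force: [-4.0, 2.7, 6.6]
width: 0.0452
```

```bash
python3 -c "
from h import *
st()"
```

```text
t 13.25 p [ 0.5769 -0.1028  0.0979] yaw -0.9094 F [-4.    2.67  6.61] T [0.379 0.773 0.034] w 0.0452 j6 0.669 tilt [ 0.002  0.001 -1.   ]
```

{"api": "play_rows", "payload": {
  "translation": [
    [-0.03,0,-0.04],
    [-0.05,0,-0.08],
    [-0.05,0,-0.08],
    [-0.05,0,-0.08],
    [-0.05,0,-0.08],
    [-0.05,0,-0.08],
    [-0.05,0,-0.08],
    [-0.05,0,-0.08],
    [-0.05,0,-0.08],
    [-0.05,0,-0.08]
  ],
  "spin": [0,0,0.05,0.1,0.15,0.2,0.25,0.3,0.35,0.4]
}}

```text
time: 14.25
eef_pos: [0.5767, -0.1024, 0.0985]
orientation: [-0.001, 0.793, -0.61, 0.0]
force: [0.8, -0.0, -4.8]
width: 0.0454
```

```bash
python3 -c "
from h import *
st()"
```

```text
t 14.25 p [ 0.5767 -0.1024  0.0985] yaw -1.3113 F [ 0.85 -0.05 -4.81] T [ 0.035 -0.306  0.13 ] w 0.0454 j6 1.071 tilt [ 0.002  0.001 -1.   ]
```

{"api": "play_rows", "payload": {
  "translation": [
    [0,0,0.03],
    [0,0,0.05],
    [0,0,0.05],
    [0,0,0.05],
    [0,0,0.05],
    [0,0,0.05],
    [0,0,0.05],
    [0,0,0.05],
    [0,0,0.05],
    [0,0,0.05]
  ],
  "spin": [0.02,0.04,0.06,0.08,0.1,0.12,0.14,0.16,0.18,0.2]
}}

```text
time: 15.25
eef_pos: [0.5768, -0.1024, 0.098]
orientation: [-0.001, 0.727, -0.686, 0.0]
force: [1.3, -0.6, 1.4]
width: 0.0461
```

```bash
python3 -c "
from h import *
st()"
```

```text
t 15.25 p [ 0.5768 -0.1024  0.098 ] yaw -1.513 F [ 1.25 -0.59  1.39] T [ 0.026 -0.231  0.119] w 0.0461 j6 1.273 tilt [ 0.002  0.001 -1.   ]
```

Turned 0.60 so far, with torque still at the screw-friction level.

{"api": "play_rows", "payload": {
  "translation": [
    [0,0,0],
    [0,0,0],
    [0,0,0],
    [0,0,0],
    [0,0,0],
    [0,0,0],
    [0,0,0],
    [0,0,0],
    [0,0,0],
    [0,0,0]
  ],
  "spin": [0.02,0.04,0.06,0.08,0.1,0.12,0.14,0.15,0.15,0.15]
}}

```text
time: 16.25
eef_pos: [0.5768, -0.1024, 0.098]
orientation: [0.001, -0.674, 0.739, -0.0]
force: [0.8, -0.9, 0.4]
width: 0.0456
```

```bash
python3 -c "
from h import *
st()"
```

```text
t 16.25 p [ 0.5768 -0.1024  0.098 ] yaw -1.6628 F [ 0.76 -0.93  0.42] T [-0.089 -0.22   0.092] w 0.0456 j6 1.423 tilt [ 0.002  0.001 -1.   ]
```

{"api": "play_rows", "payload": {
  "translation": [
    [0,0,0],
    [0,0,0],
    [0,0,0],
    [0,0,0],
    [0,0,0],
    [0,0,0],
    [0,0,0],
    [0,0,0],
    [0,0,0],
    [0,0,0]
  ],
  "spin": [0.01,0.02,0.03,0.05,0.06,0.07,0.09,0.1,0.11,0.12]
}}

```text
time: 17.25
eef_pos: [0.5768, -0.1025, 0.0981]
orientation: [0.001, -0.628, 0.778, -0.0]
force: [0.7, -0.8, 0.4]
width: 0.0453
```

```bash
python3 -c "
from h import *
st()"
```

```text
t 17.25 p [ 0.5768 -0.1025  0.0981] yaw -1.7836 F [ 0.75 -0.84  0.42] T [-0.116 -0.165  0.14 ] w 0.0453 j6 1.544 tilt [ 0.002  0.001 -1.   ]
```

{"api": "play_rows", "payload": {
  "translation": [
    [0,0,0],
    [0,0,0],
    [0,0,0],
    [0,0,0],
    [0,0,0],
    [0,0,0],
    [0,0,0],
    [0,0,0],
    [0,0,0],
    [0,0,0]
  ],
  "spin": [0.01,0.02,0.03,0.05,0.06,0.07,0.09,0.1,0.11,0.12]
}}

```text
time: 18.25
eef_pos: [0.5768, -0.1024, 0.098]
orientation: [0.001, -0.58, 0.815, -0.0]
force: [-0.5, -1.2, 1.0]
width: 0.0456
```

```bash
python3 -c "
from h import *
st()"
```

```text
t 18.25 p [ 0.5768 -0.1024  0.098 ] yaw -1.9043 F [-0.47 -1.17  0.99] T [-0.2   -0.156  0.092] w 0.0456 j6 1.664 tilt [ 0.002  0.001 -1.   ]
```

```bash
python3 - <<'E'
from h import *
T=[pose()[2]['wrist_torque'][2]]
im,d,c=snap('wrist','w4'); T.append(pose()[2]['wrist_torque'][2])
for i in range(4): cams.grab_frame('wrist'); T.append(pose()[2]['wrist_torque'][2])
print(np.round(T,3)); st()
cv2.imwrite('pics/c4.png',cv2.resize(im[120:360,180:460],None,fx=2.4,fy=2.4,interpolation=cv2.INTER_CUBIC))
E
```

```text
[0.092 0.115 0.075 0.104 0.103 0.11 ]
t 18.5 p [ 0.5768 -0.1024  0.098 ] yaw -1.9034 F [ 0.67 -0.41  0.57] T [-0.277 -0.097  0.11 ] w 0.0456 j6 1.663 tilt [ 0.002  0.001 -1.   ]
```

View pics/c4.png

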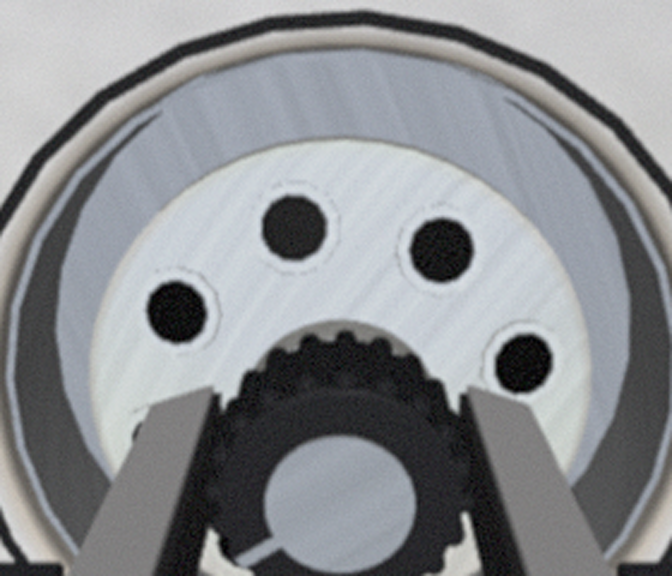

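The rotor sits in the bowl, gripped by the knob, with pockets at crop (178,312), (295,227), (442,250) and (524,363).

```bash
python3 - <<'E'
from h import *
from scipy.optimize import least_squares
for f_,s_,x0,y0,pts,tz in [('w3',2,220,130,[(69,236),(169,168),(291,191),(356,288)],.1658),('w4',2.4,180,120,[(178,312),(295,227),(442,250),(524,363)],.098)]:
    im,d,c=load(f_); z=tz-.0459+.035
    q=plane(c,[[x0+x/s_-.25,y0+y/s_-.25] for x,y in pts],z)[:,:2]; k=np.arange(4)
    f=lambda s:(q-np.c_[s[0]+.0385*np.cos(s[2]-k*np.pi/4),s[1]+.0385*np.sin(s[2]-k*np.pi/4)]).ravel()
    m=q.mean(0); s=least_squares(f,[m[0],m[1],0.1+np.arctan2(q[0,1]-m[1],q[0,0]-m[0])],x_scale=[.01,.01,.1]).x
    print(s[:2],'ang',(s[2]+np.pi/8)%(np.pi/4)-np.pi/8,np.abs(f(s)).max())
E
```

```text
[0.51484519 0.00244348] ang 0.0806182966718656 0.00028871793358108827
[ 0.57755147 -0.10232771] ang -0.09429765919800959 0.00034665230749006404
```

{"api": "play_rows", "payload": {
  "translation": [
    [0,0,0],
    [0,0,0],
    [0,0,0],
    [0,0,0],
    [0,0,0],
    [0,0,0],
    [0,0,0],
    [0,0,0],
    [0,0,0],
    [0,0,0]
  ],
  "spin": [0.01,0.02,0.03,0.05,0.06,0.07,0.09,0.1,0.11,0.12]
}}

```text
time: 19.5
eef_pos: [0.5768, -0.1024, 0.098]
orientation: [0.001, -0.53, 0.848, 0.0]
force: [-0.9, -1.2, 1.0]
width: 0.0457
```

```bash
cat >> h.py <<'E'
from scipy.optimize import least_squares
def pockets(f_,zt,guess):
    im,d,c=load(f_); g=cv2.cvtColor(im,cv2.COLOR_BGR2GRAY)
    n,l,s,ce=cv2.connectedComponentsWithStats((g<75).astype(np.uint8))
    P=cloud(c,d); q=[]
    for i in range(1,n):
        if 60<s[i,4]<900 and .7<s[i,2]/s[i,3]<1.4:
            X=plane(c,[ce[i]],zt)[0]
            if .028<np.hypot(*(X[:2]-guess))<.048: q.append(X[:2])
    q=np.array(q); a0=np.arctan2(q[:,1]-guess[1],q[:,0]-guess[0])
    def f(s):
        k=np.round((a0-s[2])/(np.pi/4)); return (q-np.c_[s[0]+.0385*np.cos(s[2]+k*np.pi/4),s[1]+.0385*np.sin(s[2]+k*np.pi/4)]).ravel()
    b=min((least_squares(f,[*guess,t],x_scale=[.01,.01,.1]) for t in np.linspace(-.39,.39,9)),key=lambda r:r.cost); s=b.x
    # disc height by depth: ring r 0.045..0.051 from centre, on camera side
    r=np.hypot(P[...,0]-s[0],P[...,1]-s[1]); m=(r>.045)&(r<.051)&(np.abs(P[...,2]-zt)<.012)&(g>150)
    print(f_,len(q),'ctr',s[:2].round(4),'ang',round((s[2]+np.pi/8)%(np.pi/4)-np.pi/8,3),'res',np.abs(b.fun).max().round(4),'disc z',np.median(P[m][:,2]).round(4),m.sum())
E
python3 - <<'E'
from h import *
st(); snap('wrist','w5'); st()
pockets('w2',.035,np.array([.492,.206])); pockets('w3',.155,np.array([.515,.002]))
for f in ['w4','w5']: pockets(f,.087,np.array([.577,-.102]))
E
```

```text
t 19.5 p [ 0.5768 -0.1024  0.098 ] yaw -2.0242 F [-0.94 -1.19  1.04] T [-0.22  -0.093  0.116] w 0.0457 j6 1.784 tilt [ 0.002  0.001 -1.   ]
t 19.55 p [ 0.5768 -0.1024  0.098 ] yaw -2.0249 F [ 0.91 -1.18  0.45] T [-0.239 -0.096  0.144] w 0.0454 j6 1.785 tilt [ 0.002  0.001 -1.   ]
w2 6 ctr [0.4927 0.2073] ang -0.155 res 0.0001 disc z 0.0282 2161
w3 4 ctr [0.5149 0.0024] ang 0.08 res 0.0003 disc z 0.148 4625
w4 4 ctr [ 0.5776 -0.1021] ang -0.094 res 0.0002 disc z 0.0804 4580
w5 4 ctr [ 0.5775 -0.1021] ang -0.097 res 0.0002 disc z 0.0804 4618
```

The rotor stayed put during this last step (angle −0.094, then −0.097). By depth it sits 52.2 mm above its bench height, so it is home and the early 0.175 rad of turn was slot play. I'll go on turning in small steps.

{"api": "play_rows", "payload": {
  "translation": [
    [0,0,0],
    [0,0,0],
    [0,0,0],
    [0,0,0],
    [0,0,0],
    [0,0,0],
    [0,0,0],
    [0,0,0],
    [0,0,0],
    [0,0,0]
  ],
  "spin": [0.01,0.02,0.03,0.04,0.05,0.06,0.07,0.08,0.09,0.1]
}}

```text
time: 20.55
eef_pos: [0.5768, -0.1024, 0.098]
orientation: [0.001, -0.486, 0.874, 0.0]
force: [0.5, -1.4, -0.2]
width: 0.0453
```

```bash
cat >> h.py <<'E'
def tq(n=3):
    T=[pose()[2]['wrist_torque'][2]]
    for i in range(n): cams.grab_frame('wrist'); T.append(pose()[2]['wrist_torque'][2])
    print('Tz',np.round(T,3)); st()
E
python3 -c "
from h import *
tq()"
```

```text
Tz [ 0.017 -0.003  0.004  0.008]
t 20.7 p [ 0.5767 -0.1024  0.098 ] yaw -2.1249 F [ 0.21 -0.93  0.02] T [-0.131 -0.145  0.008] w 0.0455 j6 1.885 tilt [ 0.002  0.001 -1.   ]
```

{"api": "play_rows", "payload": {
  "translation": [
    [0,0,0],
    [0,0,0],
    [0,0,0],
    [0,0,0],
    [0,0,0],
    [0,0,0],
    [0,0,0],
    [0,0,0],
    [0,0,0],
    [0,0,0]
  ],
  "spin": [0.01,0.02,0.03,0.04,0.05,0.06,0.07,0.08,0.09,0.1]
}}

```text
time: 21.7
eef_pos: [0.5767, -0.1024, 0.0979]
orientation: [0.001, -0.442, 0.897, 0.0]
force: [0.2, -0.5, 0.1]
width: 0.0458
```

```bash
python3 -c "
from h import *
tq()"
```

```text
Tz [-0.022 -0.05  -0.058 -0.025]
t 21.85 p [ 0.5767 -0.1024  0.098 ] yaw -2.225 F [ 0.06 -0.33 -0.97] T [-0.174  0.064 -0.025] w 0.0459 j6 1.985 tilt [ 0.002  0.001 -1.   ]
```

{"api": "play_rows", "payload": {
  "translation": [
    [0,0,0],
    [0,0,0],
    [0,0,0],
    [0,0,0],
    [0,0,0],
    [0,0,0],
    [0,0,0],
    [0,0,0],
    [0,0,0],
    [0,0,0]
  ],
  "spin": [0.01,0.02,0.03,0.04,0.05,0.06,0.07,0.08,0.09,0.1]
}}

```text
time: 22.85
eef_pos: [0.5766, -0.1024, 0.0979]
orientation: [0.001, -0.397, 0.918, 0.0]
force: [-1.9, -2.0, 1.2]
width: 0.0456
```

```bash
python3 -c "
from h import *
tq()"
```

```text
Tz [ 0.02  -0.048  0.021  0.039]
t 23.0 p [ 0.5766 -0.1025  0.0979] yaw -2.3251 F [-1.71 -1.14  0.4 ] T [-0.378  0.394  0.039] w 0.0456 j6 2.085 tilt [ 0.002  0.001 -1.   ]
```

Effective knob turn relative to the rotor is now about 1.24 rad, which puts the slip between 0.39 and 0.79 for any allowed start. The torque dropped from about +0.13 through zero to slightly negative, as expected past the hump. I'll release and check.

{"api": "play_rows", "payload": {
  "translation": [
    [0,0,0],
    [0,0,0],
    [0,0,0],
    [0,0,0],
    [0,0,0],
    [0,0,0],
    [0,0,0],
    [0,0,0],
    [0,0,0],
    [0,0,0]
  ],
  "spin": [0,0,0,0,0,0,0,0,0,0],
  "claw": 100
}}

```text
time: 24.0
eef_pos: [0.5766, -0.1025, 0.0979]
orientation: [0.001, -0.397, 0.918, 0.0]
force: [-1.1, -0.2, -0.1]
width: 0.0938
```

{"api": "play_rows", "payload": {
  "translation": [
    [0,0,-0.5],
    [0,0,-1.5],
    [0,0,-3],
    [0,0,-5],
    [0,0,-7.5],
    [0,0,-10],
    [0,0,-11.5],
    [0,0,-12],
    [0,0,-12],
    [0,0,-12]
  ],
  "spin": [0,0,0,0,0,0,0,0,0,0]
}}

```text
time: 25.0
eef_pos: [0.5761, -0.1026, 0.2174]
orientation: [0.001, -0.397, 0.918, 0.001]
force: [-0.2, -1.0, -0.3]
width: 0.0943
```

```bash
python3 - <<'E'
from h import *
st(); im,d,c=snap('wrist','w6'); pockets('w6',.087,np.array([.577,-.102]))
a,_,_=load('w2'); u,v=proj(c,[[.577,-.102,.126]])[0].astype(int); print(u,v)
b=im[v-65:v+65,u-65:u+65]; a=a[162:292,256:386]
cv2.imwrite('pics/c6.png',np.hstack([cv2.resize(x,(400,400),interpolation=cv2.INTER_CUBIC) for x in (a,b)]))
E
```

```text
t 25.0 p [ 0.5761 -0.1026  0.2174] yaw -2.3252 F [-0.23 -0.97 -0.26] T [ 0.127  0.076 -0.041] w 0.0943 j6 2.085 tilt [ 0.001  0.002 -1.   ]
w6 6 ctr [ 0.5772 -0.1021] ang -0.025 res 0.0001 disc z 0.0802 2717
320 243
```

View pics/c6.png

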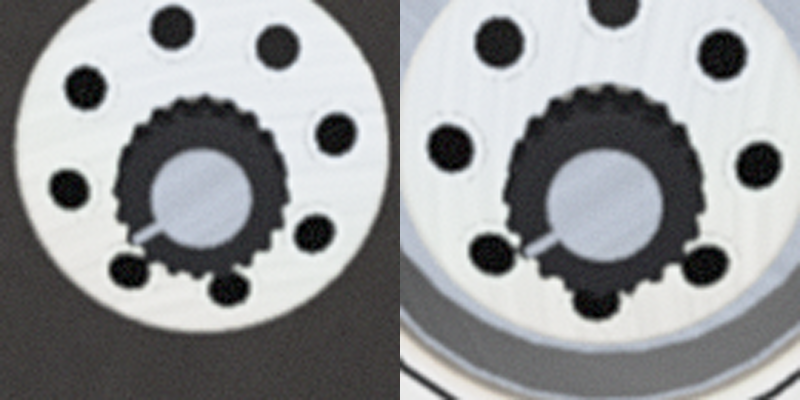

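Before and after crops: the knob marker kept its angle in the tool frame, so the knob stayed where I turned it and did not spring back. The rotor angle is now −0.025 and it is still home by depth. A 45° ambiguity in the rotor yaw remains, so I'll test it: regrasp, turn a little, and see whether the knob behaves as if on the ratchet with rising torque and spring-back.

{"api": "play_rows", "payload": {
  "translation": [
    [0,0,2],
    [0,0,4.5],
    [0,0,7],
    [0,0,9],
    [0,0,10.5],
    [0,0,11.5],
    [0,0,11.9],
    [0,0,11.9],
    [0,0,11.9],
    [0,0,11.9]
  ],
  "spin": [0,0,0,0,0,0,0,0,0,0]
}}

```text
time: 26.05
eef_pos: [0.5765, -0.1024, 0.0989]
orientation: [0.001, -0.397, 0.918, 0.0]
force: [0.1, 0.7, -1.2]
width: 0.0936
```

{"api": "play_rows", "payload": {
  "translation": [
    [0,0,0],
    [0,0,0],
    [0,0,0],
    [0,0,0],
    [0,0,0],
    [0,0,0],
    [0,0,0],
    [0,0,0],
    [0,0,0],
    [0,0,0]
  ],
  "spin": [0,0,0,0,0,0,0.01,0.03,0.05,0.07],
  "claw": 0,
  "force": 40
}}

```text
time: 27.05
eef_pos: [0.5765, -0.1024, 0.0989]
orientation: [0.001, -0.364, 0.931, 0.0]
force: [0.7, -0.2, -0.7]
width: 0.0456
```

```bash
python3 -c "
from h import *
tq(2)"
```

```text
Tz [0.04  0.056 0.024]
t 27.15 p [ 0.5765 -0.1025  0.0989] yaw -2.3962 F [ 0.9   0.3  -0.71] T [0.122 0.002 0.024] w 0.0459 j6 2.156 tilt [ 0.002  0.001 -1.   ]
```

{"api": "play_rows", "payload": {
  "translation": [
    [0,0,0],
    [0,0,0],
    [0,0,0],
    [0,0,0],
    [0,0,0],
    [0,0,0],
    [0,0,0],
    [0,0,0],
    [0,0,0],
    [0,0,0]
  ],
  "spin": [0.01,0.02,0.03,0.04,0.06,0.08,0.1,0.12,0.13,0.13]
}}

```text
time: 28.15
eef_pos: [0.5766, -0.1024, 0.0989]
orientation: [0.001, -0.303, 0.953, 0.0]
force: [1.7, 0.0, -1.4]
width: 0.0454
```

```bash
python3 -c "
from h import *
tq(2); snap('wrist','w7'); pockets('w7',.087,np.array([.577,-.102]))"
```

```text
Tz [0.051 0.123 0.028]
t 28.25 p [ 0.5766 -0.1024  0.0989] yaw -2.5261 F [ 2.65 -0.73 -0.36] T [ 0.026 -0.41   0.028] w 0.0452 j6 2.286 tilt [ 0.002  0.001 -1.   ]
w7 5 ctr [ 0.5782 -0.1025] ang -0.098 res 0.002 disc z 0.0801 4508
```

{"api": "play_rows", "payload": {
  "translation": [
    [0,0,0],
    [0,0,0],
    [0,0,0],
    [0,0,0],
    [0,0,0],
    [0,0,0],
    [0,0,0],
    [0,0,0],
    [0,0,0],
    [0,0,0]
  ],
  "spin": [0,0,0,0,0,0,0,0,0,0],
  "claw": 100
}}

```text
time: 29.3
eef_pos: [0.5765, -0.1024, 0.0989]
orientation: [0.001, -0.303, 0.953, 0.0]
force: [0.5, -0.1, 0.8]
width: 0.0934
```

{"api": "play_rows", "payload": {
  "translation": [
    [0,0,-0.5],
    [0,0,-1.5],
    [0,0,-3],
    [0,0,-5],
    [0,0,-7.5],
    [0,0,-10],
    [0,0,-11.5],
    [0,0,-11.9],
    [0,0,-11.9],
    [0,0,-11.9]
  ],
  "spin": [0,0,0,0,0,0,0,0,0,0]
}}

```text
time: 30.3
eef_pos: [0.576, -0.1025, 0.2173]
orientation: [0.001, -0.303, 0.953, 0.001]
force: [-1.3, -0.1, 0.1]
width: 0.0941
```

```bash
python3 - <<'E'
from h import *
st(); im,d,c=snap('wrist','w8'); pockets('w8',.087,np.array([.577,-.102]))
def marker(f,ctr,z):
    im,d,c=load(f); v,u=np.mgrid[0:480,0:640]; o,r=ray(c,np.c_[u.ravel(),v.ravel()]); X=(o+r*((z-o[2])/r[:,2])[:,None]).reshape(480,640,3)
    dx,dy=X[...,0]-ctr[0],X[...,1]-ctr[1]; rr=np.hypot(dx,dy); g=cv2.cvtColor(im,cv2.COLOR_BGR2GRAY)
    cap=(rr<.016)&(g>120); cx,cy=np.median(X[cap],0)[:2]; dx,dy=X[...,0]-cx,X[...,1]-cy; rr=np.hypot(dx,dy)
    m=(rr>.0145)&(rr<.018)&(g>110); a=np.arctan2(dy,dx)[m]; print(f,'cap',cx,cy,'marker ang',np.angle(np.exp(1j*a).mean()).round(3),'spread',abs(np.exp(1j*a).mean()).round(3),m.sum())
marker('w2',(.492,.206),.074)
for f in ('w6','w8'): marker(f,(.577,-.102),.126)
u,v=proj(c,[[.577,-.102,.126]])[0].astype(int); cv2.imwrite('pics/c8.png',cv2.resize(im[v-65:v+65,u-65:u+65],(400,400),interpolation=cv2.INTER_CUBIC))
E
```

```text
t 30.3 p [ 0.576  -0.1025  0.2173] yaw -2.5261 F [-1.3  -0.1   0.15] T [ 0.078 -0.002 -0.039] w 0.0941 j6 2.286 tilt [ 0.001  0.002 -1.   ]
w8 6 ctr [ 0.5773 -0.1021] ang -0.069 res 0.0001 disc z 0.0803 2707
w2 cap 0.49170195383700543 0.20710051131344542 marker ang 2.575 spread 0.999 17
w6 cap 0.5764933439217924 -0.10116113991053548 marker ang 1.401 spread 0.999 19
w8 cap 0.5768174208148343 -0.10124569744321608 marker ang 1.306 spread 0.999 21
```

View pics/c8.png

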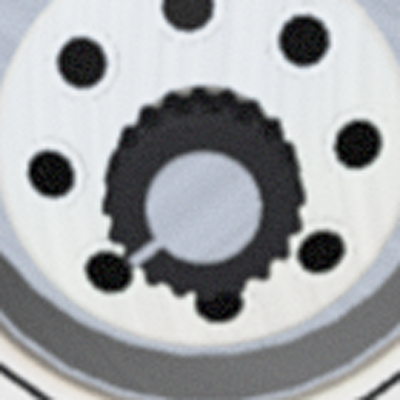

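On release the knob sprang back about 0.1 rad (marker 1.401 → 1.306 after a 0.2 turn), which is ratchet-like and fits one click. Any leftover 45° ambiguity goes away if I take the permitted second click: slip ends near 1.05 in the likely case, and at one click in the unlikely one.

{"api": "play_rows", "payload": {
  "translation": [
    [0,0,0],
    [0,0,0],
    [0,0,1],
    [0,0,3],
    [0,0,5.5],
    [0,0,8],
    [0,0,10],
    [0,0,11.5],
    [0,0,11.9],
    [0,0,11.9]
  ],
  "spin": [-0.12,-0.26,-0.4,-0.54,-0.65,-0.7,-0.7,-0.7,-0.7,-0.7]
}}

```text
time: 31.35
eef_pos: [0.576, -0.1023, 0.0978]
orientation: [0.0, -0.611, 0.791, 0.001]
force: [0.1, 0.6, 0.1]
width: 0.094
```

{"api": "play_rows", "payload": {
  "translation": [
    [0,0,0],
    [0,0,0],
    [0,0,0],
    [0,0,0],
    [0,0,0],
    [0,0,0],
    [0,0,0],
    [0,0,0],
    [0,0,0],
    [0,0,0]
  ],
  "spin": [0,0,0,0,0,0,0,0.03,0.07,0.11],
  "claw": 0,
  "force": 50
}}

```text
time: 32.35
eef_pos: [0.5761, -0.1022, 0.0979]
orientation: [0.001, -0.566, 0.825, 0.001]
force: [-0.4, 1.0, 1.2]
width: 0.0455
```

```bash
python3 -c "
from h import *
tq(1)"
```

```text
Tz [0.104 0.045]
t 32.4 p [ 0.5761 -0.1022  0.0979] yaw -1.9415 F [0.46 1.3  1.92] T [ 0.221 -0.065  0.045] w 0.0457 j6 1.702 tilt [-0.     0.002 -1.   ]
```

{"api": "play_rows", "payload": {
  "translation": [
    [0,0,0],
    [0,0,0],
    [0,0,0],
    [0,0,0],
    [0,0,0],
    [0,0,0],
    [0,0,0],
    [0,0,0],
    [0,0,0],
    [0,0,0]
  ],
  "spin": [0.01,0.02,0.03,0.04,0.05,0.06,0.07,0.08,0.09,0.1]
}}

```text
time: 33.4
eef_pos: [0.5761, -0.1022, 0.0979]
orientation: [0.0, -0.522, 0.853, 0.001]
force: [0.0, 1.5, 1.3]
width: 0.0455
```

```bash
python3 -c "
from h import *
tq(1)"
```

```text
Tz [ 0.024 -0.011]
t 33.45 p [ 0.576  -0.1022  0.0979] yaw -2.043 F [0.11 0.81 1.1 ] T [ 0.317  0.032 -0.011] w 0.0455 j6 1.803 tilt [-0.     0.002 -1.   ]
```

{"api": "play_rows", "payload": {
  "translation": [
    [0,0,0],
    [0,0,0],
    [0,0,0],
    [0,0,0],
    [0,0,0],
    [0,0,0],
    [0,0,0],
    [0,0,0],
    [0,0,0],
    [0,0,0]
  ],
  "spin": [0.01,0.02,0.03,0.04,0.05,0.06,0.07,0.08,0.09,0.1]
}}

```text
time: 34.45
eef_pos: [0.5761, -0.1022, 0.0979]
orientation: [0.0, -0.478, 0.878, 0.001]
force: [0.2, 0.2, 0.5]
width: 0.0454
```

```bash
python3 -c "
from h import *
tq(1)"
```

```text
Tz [ 0.007 -0.002]
t 34.5 p [ 0.5761 -0.1022  0.0979] yaw -2.1444 F [-0.06  1.1  -0.  ] T [ 0.149 -0.007 -0.002] w 0.0455 j6 1.904 tilt [-0.     0.002 -1.   ]
```

```bash
cat >> h.py <<'E'
def marker(f,ctr,z):
    im,d,c=load(f); v,u=np.mgrid[0:480,0:640]; o,r=ray(c,np.c_[u.ravel(),v.ravel()]); X=(o+r*((z-o[2])/r[:,2])[:,None]).reshape(480,640,3)
    dx,dy=X[...,0]-ctr[0],X[...,1]-ctr[1]; rr=np.hypot(dx,dy); g=cv2.cvtColor(im,cv2.COLOR_BGR2GRAY)
    cap=(rr<.016)&(g>120); cx,cy=np.median(X[cap],0)[:2]; dx,dy=X[...,0]-cx,X[...,1]-cy; rr=np.hypot(dx,dy)
    m=(rr>.0145)&(rr<.018)&(g>110); a=np.arctan2(dy,dx)[m]; print(f,'cap',cx,cy,'marker ang',np.angle(np.exp(1j*a).mean()).round(3),'spread',abs(np.exp(1j*a).mean()).round(3),m.sum())
E
python3 - <<'E'
from h import *
im,d,c=snap('wrist','w9'); pockets('w9',.087,np.array([.577,-.102])); marker('w9',(.577,-.102),.126)
cv2.imwrite('pics/c9.png',cv2.resize(im[120:360,180:460],None,fx=2,fy=2,interpolation=cv2.INTER_CUBIC))
for f in ['w3','w4','w5','w7']:
    marker(f,(.515,.002) if f=='w3' else (.577,-.102),.194 if f=='w3' else .126)
E
```

```text
w9 4 ctr [ 0.5776 -0.1024] ang -0.051 res 0.0003 disc z 0.0802 4632
w9 cap 0.5764098272867519 -0.10155160596875029 marker ang 0.993 spread 0.999 50
w3 cap 0.5136475242624177 0.0014075991065371773 marker ang 2.814 spread 0.999 48
w4 cap 0.5758140780418217 -0.10149798131886131 marker ang 1.813 spread 0.999 45
w5 cap 0.5758271237046013 -0.10138689712826557 marker ang 1.69 spread 0.999 46
w7 cap 0.5763304742040758 -0.10106898556088142 marker ang 1.202 spread 0.999 46
```

View pics/c9.png

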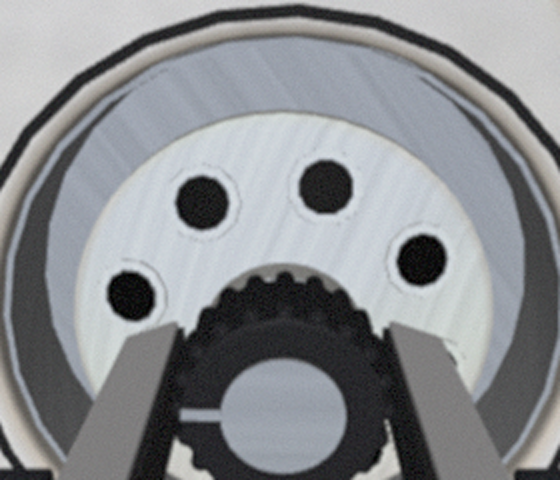

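The torque zero-crossings, at relative turn of about 1.05 and 1.58, are one 0.52 click apart. The knob moves with the gripper while the rotor stays put. So the second hump has just been passed: I'll ease on 0.1 toward the detent, release and clear.

{"api": "play_rows", "payload": {
  "translation": [
    [0,0,0],
    [0,0,0],
    [0,0,0],
    [0,0,0],
    [0,0,0],
    [0,0,0],
    [0,0,0],
    [0,0,0],
    [0,0,0],
    [0,0,0]
  ],
  "spin": [0.02,0.04,0.06,0.08,0.1,0.1,0.1,0.1,0.1,0.1]
}}

```text
time: 35.55
eef_pos: [0.5761, -0.1023, 0.0979]
orientation: [0.0, -0.434, 0.901, 0.001]
force: [-0.3, -0.6, 0.8]
width: 0.0458
```

{"api": "play_rows", "payload": {
  "translation": [
    [0,0,0],
    [0,0,0],
    [0,0,0],
    [0,0,0],
    [0,0,0],
    [0,0,0],
    [0,0,0],
    [0,0,0],
    [0,0,0],
    [0,0,0]
  ],
  "spin": [0,0,0,0,0,0,0,0,0,0],
  "claw": 100
}}

```text
time: 36.55
eef_pos: [0.5761, -0.1023, 0.0979]
orientation: [0.0, -0.434, 0.901, 0.001]
force: [0.7, 0.4, -0.2]
width: 0.0942
```

{"api": "play_rows", "payload": {
  "translation": [
    [0,0,-0.5],
    [0,0,-1.5],
    [0,0,-3],
    [0,0,-5],
    [0,0,-7.5],
    [0,0,-10],
    [0,0,-11.5],
    [0,0,-12],
    [0,0,-12],
    [0,0,-12]
  ],
  "spin": [0,0,0,0,0,0,0,0,0,0]
}}

```text
time: 37.55
eef_pos: [0.5758, -0.1024, 0.2173]
orientation: [0.0, -0.434, 0.901, 0.001]
force: [0.1, 0.3, -0.5]
width: 0.0941
```

```bash
python3 - <<'E'
from h import *
st(); snap('wrist','w10'); pockets('w10',.087,np.array([.577,-.102])); marker('w10',(.577,-.102),.126)
im,d,c=snap('top','t2'); P=cloud(c,d); P1=cloud(load('t1')[2],load('t1')[1])
for n,(u,v) in dict(beaker=(237,309),jar=(232,186),strip=(445,264)).items():
    a=load('t1')[0][v-18:v+18,u-18:u+18]; r=cv2.matchTemplate(im[v-40:v+40,u-40:u+40],a,cv2.TM_CCOEFF_NORMED); print(n,np.array(cv2.minMaxLoc(r)[3])-22,r.max())
E
```

```text
t 37.55 p [ 0.5758 -0.1024  0.2173] yaw -2.2435 F [ 0.1   0.28 -0.47] T [0.113 0.081 0.008] w 0.0941 j6 2.004 tilt [-0.001  0.002 -1.   ]
w10 6 ctr [ 0.5774 -0.1024] ang -0.028 res 0.0001 disc z 0.0802 2731
w10 cap 0.5767721566255865 -0.1016012464006146 marker ang 0.88 spread 0.999 24
beaker [0 0] 0.9998579
jar [0 0] 0.9996567
strip [0 0] 0.99992174
```

```bash
python3 -c "
from h import *
ticket.close_job()"
```

```text
the job is handed in; nothing more can be done
```

I fitted the tube rotor onto the spindle, tightened its lock knob to the second click and handed the job in at about 38 s of the 56 s allowed. The close gave no verdict.

**What I did:** I lifted the rotor by its knob and turned it to match the cross pin. I lowered it onto the spindle and pressed it past the spring balls until it met the flange. I then turned the knob clockwise, let go and raised the open gripper about 12 cm clear.

**Last checks:**
- **Seating:** by depth image, the rotor's disc is 52.0 mm higher than it was on the bench; 52 mm means fully home. The wrist camera puts its axis within about 1 mm of the measured spindle tip.
- **Lock knob:** it turned about 1.83 rad relative to the rotor. With the stop estimated at about 0.8, that leaves a slip of about 1.03 rad, inside the 0.35–1.3 band.
- **Other objects:** the strip rotor, beaker and small jar show no shift in the top camera.

**What disagreed:**
- **Torque:** I never saw the limiter's 0.25 N m peak, only about 0.14. I inferred the clicks from torque zero-crossings 0.52 rad apart, and from the knob springing back when let go short of a click.
- **Rotor yaw:** the rotor turned about 0.18 rad in its slots early on. Its pockets look the same every 45°, so I could not rule out a further 45° turn. I took the allowed second click so the slip is within the band either way.

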